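Load the jar-warming bath and set its feed valve

TASK

Stand the black-lidded and the white-lidded jar upright in the two empty cells of the steel warming bath, one jar to a cell. Then take the black crank grip on the red valve wheel, wind the wheel clockwise (seen from above) shut against its stop, and from there back it off exactly two full turns anticlockwise; finish while still gripping the crank grip, keeping the wheel still there. Leave the red-lidded jar standing in the middle cell and do not disturb the other things on the bench.

Things in the scene. Friction and masses are not known exactly. Their poses are not given: they have to be found in the camera images.
- bath: Fixed open steel bath, 288 (x) x 94 (y) mm outside, 42 mm high, three cells in a row along its x. Origin: centre of its underside on the bench. Cell floors 6 mm up; walls and dividers 4 mm thick; cells about 89 x 86 mm. A pipe from its +y side leads to the brass valve, whose vertical axis is at y = +190 mm; a fixed white pointer stands on the valve's -x side, 75 mm from the axis.
- cell_1 (a point): Centre of the floor of the end cell at the bath's -x end (x = -93 mm in the bath frame); empty at the start.
- cell_2 (a point): Centre of the floor of the middle cell; the red-lidded jar stands in it.
- cell_3 (a point): Centre of the floor of the end cell at the bath's +x end (x = +93 mm); empty at the start.
- black_jar: Loose clear jar of pink pigment with a black lid, 58 mm across, 86 mm high (lid 56 mm across, top 15 mm), about 0.21 kg. Origin: centre of its underside, z up the jar. Starts upright on the bench to the left of the valve.
- white_jar: Loose clear jar of green pigment with a white lid, 58 mm across, 78 mm high (lid 56 mm across, top 15 mm), about 0.23 kg. Origin: centre of its underside, z up the jar. Starts upright on the bench to the left of the valve; the two jars' places may be swapped.
- red_jar: Loose jar with a red lid, 58 mm across, 70 mm high, already standing in the middle cell of the bath. Origin: centre of its underside. Stays there.
- valve_wheel (a joint): Angle of the red valve wheel, rad: 0 = shut on its hard stop; grows anticlockwise from above as it opens; two turns open = 12.57; hard stop at 18.85. Starts roughly 0.5 to 1.1 turns open. Rim 100 mm across (centre line), 12 mm thick, its top 86 mm above the bench. Turns with about 0.12 N m (2 to 3 N at the grip) and stays where left.
- valve_axis (a point): Point on the wheel's vertical axis at the height of the rim's centre, 80 mm above the bench; fixed to the bath.
- crank_grip: Black upright round grip on the wheel's rim, 22 mm across, 42 mm high, spinning freely on its vertical pin, so a hand may keep its direction while winding. Origin: centre of its underside, 88.5 mm above the bench (top at 130 mm). It circles the wheel's axis at 50 mm radius. At joint 0 and at each full turn it is on the bath's -x side of the axis, in line with the white pointer.
- pliers: Red-handled pliers lying at the back; bystander.
- file: Wooden-handled file, 240 mm long, lying right of the bath; bystander.
Mind the look-alikes: they are no part of the job. Leave any turquoise look-alike of the red_jar alone. What is shaped like the white_jar but purple is not meant.

How it is judged (in metres and radians):
On the way, in this order (a step that is already met when the one before it is completed fails the run):
1. the black-lidded and the white-lidded jar stand upright in the two end cells, let go ((horizontal distance between black_jar and cell_1 below 0.03 m or horizontal distance between black_jar and cell_3 below 0.03 m) and z of each of black_jar, white_jar in the frame of bath below 0.012 m and angle between each of black_jar, white_jar's own z axis and vertical below 0.12 rad and (horizontal distance between white_jar and cell_1 below 0.03 m or horizontal distance between white_jar and cell_3 below 0.03 m) and contact force between the fingers and black_jar below 0.2 N and contact force between the fingers and white_jar below 0.2 N and linear speed of each of black_jar, white_jar below 0.03 m/s), for 0.2 s.
2. the valve wheel is wound shut against its stop (within 0.12 rad) (value of joint valve_wheel below 0.12 rad), for 0.1 s.
3. the wheel is backed off two turns (within 0.25 rad) by the crank grip, which the fingers hold (value of joint valve_wheel between 12.3164 and 12.8164 rad and velocity of joint valve_wheel between -0.15 and 0.15 rad/s and contact force between the fingers and crank_grip above 2 N), for 0.2 s.
At the end, for the whole second after the job is handed in: Wheel two turns (12.57 rad, within 0.25) open and still, fingers pressing on the crank grip with over 2 N; black- and white-lidded jars upright (within 0.12 rad) on the floors of the two end cells, one in each, untouched; red-lidded jar still standing in the middle cell (all of step 1 and all of step 3 and horizontal distance between red_jar and cell_2 below 0.03 m and z of red_jar in the frame of bath below 0.012 m and angle between red_jar's own z axis and vertical below 0.12 rad); the arm keeps its last pose, push and grip.
It fails at once if a bystander (pliers, file) is shifted more than 30 mm (distance of any of pliers, file from where it was at the start of the episode above 0.03 m).
It fails at once if the red-lidded jar is tipped or lifted out (angle between red_jar's own z axis and vertical above 0.35 rad or z of red_jar in the frame of bath above 0.03 m).
It also fails if it takes over 69 s, if anything falls off the work surface, if the arm or the gripper's body presses on something with over 40 N, if the wrist force passes 120 N, or if a joint passes its speed limit or range.

ROBOT

A 6-joint arm with a two-finger parallel gripper is mounted at the origin on a cart in front of the work surface, level with it; the furniture and walls round the work are solid. World frame = base frame: x ahead of the robot, y to its left, z up, the work surface at z = 0. Lengths are in mm, angles in rad, forces in N, time in s.
With the tool pointing down it reaches from about 275 to 750 mm from the base axis. Payload 10.2 kg.
Tool frame: the origin (TCP) lies midway between the tips of the shut fingers; the grasp point (between the pads) lies 19 mm behind it; z points along the fingers, y is the line along which they close (so a half turn about z gives the same grasp; the last joint's range is limited). The gripper opens to 88 mm and grips with 3 to 60 N. Pads are 18 mm wide; open, the fingers measure 123 mm over their backs; the gripper's body (75 mm by 187 mm) begins 45 mm behind the grasp point.
Start: joints at [-1.533, 0.313, 1.498, -0, 1.331, -0.223], TCP at [135.36, -507.256, 238.72] pointing down, gripper open.
Joint ranges: [-2.94, 2.94], [-0.97, 2.17], [0.19, 2.56], [-1.23, 4.37], [0.02, 3.11], [-2.88, 2.88]. Speed limits (rad/s): [2.39, 2.39, 3.01, 3.14, 3.14, 3.14].

INTERFACE

Orientations are given as [roll, pitch, yaw] about the fixed x, y, z axes, in that order (R = Rz(yaw) Ry(pitch) Rx(roll)).
In Python, from cell import env, cams, hand_in gives the robot as it stands.
- The arm moves only by the shell command python3 -m crank 'ROWS'. ROWS is text: rows parted by semicolons, each of 5 numbers parted by spaces: the shift along the world's x, y, z in m, then the turn about the world's z in degrees, then the closure, from 0 (fully open) to 1 (shut). In form: x y z spin fingers; .... A call has 1 to 5 rows; each row is the pose to reach, as a shift and turn from the pose commanded when the call began; what a row does not reach only later rows make up. A row lasts 1/10 s, in which the tool goes at most 50 mm and 8.59 degrees, less where a joint would pass 70% of its speed; a pose out of reach is approached as far as the arm can. A call with a gripper value outside its range is refused whole. The fingers move at their own pace and stop on an object; the grip force is fixed at half the most. Time passes only in rows, so rows that repeat a pose let the fingers close. It gives the time, the measured TCP pose, the force, the opening and the grip force at its end, in the units of the state.
- env.get_state(): the state, without advancing time (a new reading comes with each control period).
- cams.grab_frame(name): name is "side" or "top"; returns a dict with "img" (420x560x3 uint8, red, green, blue), "mtx" (3x3 intrinsics, pixels), "k1" (the pictures are not rectified: a ray, as slopes to the right and down, at radius r is drawn at 1 + k1 r^2 times it, then the intrinsics apply), "extrinsics" (4x4, takes a point from camera to world coordinates). Camera axes: x right, y up, looking along -z (the intrinsics and any distortion apply to the point x, -y, -z); pixel columns grow to the right and rows downward; lengths in mm; the calibration is good to about 2 mm. A picture is of the moment at which its call begins. There is no depth.
- hand_in(): hands the job in; it is judged then, once.
Trained networks look in the newest picture that a camera, given by its name, has taken for a name from the list of things; names that differ only in an ending like _2 or _b are one class to them, and where a whole thing is asked for, a point or a joint stands for the part that bears it (a point fixed in the world has none). Each returns a list of dicts, best first, with "score" (0 to 1); they miss things now and then, are a little off and sometimes report something else, mostly with a low value. They report only what shows in the picture. A call takes as long as a camera call. They do not tell look-alikes from the thing itself.
- cams.outline_of(name, camera): "region" (420x560 bool, what is visible of it) and "pixel" ([column, row] in pixels, amid what is visible of it).
The state is a dict: "time": time; "qpos": joint angles; "joint_vel": joint speeds; "joint_efforts": joint torques, N m; "eef_pos": TCP position; "tool_rot": TCP orientation; "force": force on the tool from outside, world axes, zero at the start; "wrist_torque": the same for the moment, N m; "width": finger opening in mm; "finger_force": force on a finger pad.
Only numpy, scipy, OpenCV 4.12 (cv2) and the standard library are available. Lean on these libraries where they do the work, as an engineer would, in place of code of your own. Each camera call takes 0.05 s, during which the arm holds its last target. There are 200 camera calls.

## Working session

There is one attempt and no reset: what is moved stays moved. The work goes in short steps, Python scripts to look and compute and a shell command to move; the robot and the scene stay as the last step left them, time stands still between calls to the robot, and variables do not carry over. Pictures are saved under pics/ and viewed, at most 10 in all, crops included, and the job is handed in when it is done.

```bash
ls; mkdir -p pics; cat > h.py <<'E'
import numpy as np, cv2
from cell import env, cams
def ray(f,px):
    K=np.array(f["mtx"]);E=np.array(f["extrinsics"]);k=f["k1"]
    d=np.array([(px[0]-K[0,2])/K[0,0],(px[1]-K[1,2])/K[1,1]]);u=d.copy()
    for _ in range(20): u=d/(1+k*(u@u))
    return E[:3,3],E[:3,:3]@np.array([u[0],-u[1],-1])
def at(f,px,z):
    o,d=ray(f,px); return np.round(o+d*(z-o[2])/d[2],1)
def proj(f,p):
    K=np.array(f["mtx"]);E=np.array(f["extrinsics"])
    c=E[:3,:3].T@(np.array(p,float)-E[:3,3]);s=np.array([c[0],-c[1]])/-c[2]
    s=s*(1+f["k1"]*(s@s)); return np.array([K[0,0]*s[0]+K[0,2],K[1,1]*s[1]+K[1,2]])
E
cat > l.py <<'E'
from h import *
ims=[]
for n in("top","side"):
    f=cams.grab_frame(n); cv2.imwrite(f"pics/{n}0.png",f["img"][:,:,::-1])
    print(n,np.round(f["extrinsics"],2).tolist(),f["k1"],np.round(f["mtx"],1).tolist())
    for t in("bath","black_jar","white_jar","red_jar","valve_wheel","crank_grip","pliers","file"):
        for r in cams.outline_of(t,n)[:4]:
            ys,xs=np.where(r["region"])
            if len(xs): print(n,t,round(r["score"],2),np.round(r["pixel"]),[xs.min(),xs.max(),ys.min(),ys.max()])
print(env.get_state())
E
python3 l.py
```

```text
pics
top [[0.01, 0.98, -0.19, 404.73], [-1.0, 0.01, -0.02, 3.39], [-0.02, 0.19, 0.98, 993.11], [0.0, 0.0, 0.0, 1.0]] -0.11551542162665113 [[411.1, 0.0, 275.9], [0.0, 411.1, 202.3], [0.0, 0.0, 1.0]]
top bath 0.69 [319. 220.] [np.int64(226), np.int64(355), np.int64(153), np.int64(275)]
top black_jar 0.67 [173. 264.] [np.int64(160), np.int64(191), np.int64(251), np.int64(277)]
top black_jar 0.52 [330. 211.] [np.int64(316), np.int64(342), np.int64(196), np.int64(223)]
top white_jar 0.73 [160. 209.] [np.int64(143), np.int64(174), np.int64(191), np.int64(219)]
top white_jar 0.71 [196. 202.] [np.int64(185), np.int64(214), np.int64(190), np.int64(217)]
top red_jar 0.76 [331. 211.] [np.int64(317), np.int64(343), np.int64(196), np.int64(223)]
top red_jar 0.56 [280. 269.] [np.int64(267), np.int64(291), np.int64(258), np.int64(282)]
top valve_wheel 0.79 [248. 206.] [np.int64(226), np.int64(274), np.int64(182), np.int64(233)]
top crank_grip 0.54 [235. 188.] [np.int64(233), np.int64(242), np.int64(183), np.int64(193)]
top file 0.82 [405. 198.] [np.int64(397), np.int64(410), np.int64(149), np.int64
[... 1286 characters left out ...]
int64(329)]
{'time': 0.9, 'qpos': array([-1.53337165e+00,  3.12926043e-01,  1.49767608e+00,  5.94255252e-06,
        1.33102880e+00, -2.23398191e-01]), 'joint_vel': array([-0.00136517,  0.00146584, -0.00116797,  0.0003673 , -0.00096879,
        0.00172972]), 'joint_efforts': array([ 2.75952312e-03, -4.02098644e+01, -2.52417988e+01,  6.97385031e-02,
        3.19255306e-02,  8.14236444e-06]), 'eef_pos': array([ 135.37566038, -507.25532619,  238.7158582 ]), 'tool_rot': array([-3.14155662e+00, -1.41065378e-05,  2.60821459e-01]), 'force': array([-0.37045593,  0.44126554,  0.28728609]), 'wrist_torque': array([-0.043954  , -0.03090971, -0.06670576]), 'finger_force': 0.0, 'width': 87.86014635427676}
```

```bash
python3 - <<'E'
import cv2
im=cv2.imread('pics/top0.png')
cv2.imwrite('pics/topc.png',cv2.resize(im[110:310,130:420],(800,552),interpolation=cv2.INTER_CUBIC))
E
```

```text
(no output)
```

View pics/topc.png

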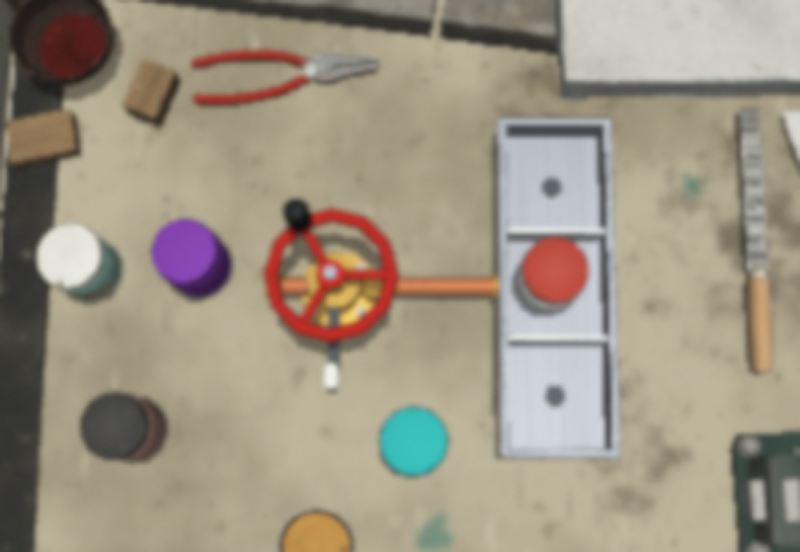

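View pics/side0.png

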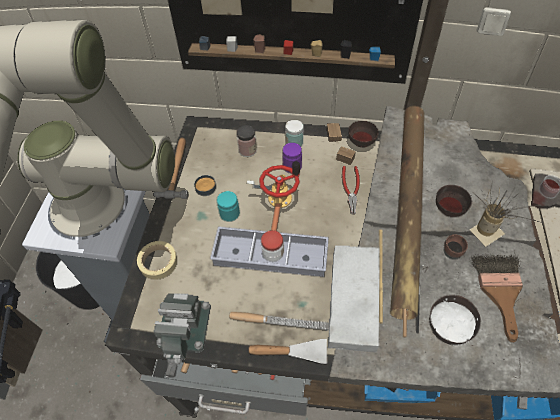

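In the top crop, white lid is at ≈(69,256), the purple decoy at (186,253), the black lid at (117,426), the turquoise decoy at (413,441), and the red jar is in the bath's middle cell at (555,270). The grip is at (297,214), the hub at (330,272) and the pointer at (331,377). The white-lidded jar over a green body and the black-lidded jar over a pink body (side view (294,131) and (246,140)) are the ones meant. Purple and turquoise are not.

```bash
python3 - <<'E'
from h import *
f=cams.grab_frame("top");g=cams.grab_frame("side")
c=lambda x,y:(130+x/2.759,110+y/2.76)
for n,p,z in [("white",(69,256),78),("purple",(186,251),78),("black",(116,426),86),("red",(555,270),76),("turq",(413,441),70),("hub",(330,272),88),("grip",(297,213),130),("pointer",(331,375),86)]+[("bath",q,42) for q in((497,119),(610,119),(619,457),(497,457))]+[("drain",(551,187),6),("drain",(554,396),6),("orange",(316,545),20),("file",(750,110),5),("pliersl",(195,65),10),("pliersr",(195,100),10)]: print(n,at(f,c(*p),z))
w=[r for r in cams.outline_of("crank_grip","side")][:1]
print([ (x,np.round(proj(g,p),0)) for x,p in (("w",at(f,c(69,256),78)),("b",at(f,c(116,426),86)),("grip",at(f,c(297,213),130)),("red",at(f,c(555,270),76)))])
E
python3 - <<'E'
import cv2
im=cv2.imread('pics/side0.png')
cv2.imwrite('pics/sidec.png',cv2.resize(im[110:290,200:380],(600,600),interpolation=cv2.INTER_CUBIC))
E
```

```text
white [576.7 305.2  78. ]
purple [581.4 206.1  78. ]
black [436.3 255.4  86. ]
red [567.5 -98.7  76. ]
turq [428.   16.8  70. ]
hub [562.7  85.   88. ]
grip [602.1 108.1 130. ]
pointer [479.4  82.6  86. ]
bath [707.2 -54.1  42. ]
bath [ 707.8 -153.    42. ]
bath [ 416.4 -153.7   42. ]
bath [416.1 -52.5  42. ]
drain [ 655.3 -104.2    6. ]
drain [ 469.1 -104.2    6. ]
orange [341.4  98.3  20. ]
file [ 729.5 -288.3    5. ]
pliersl [769.3 221.4  10. ]
pliersr [735.4 219.7  10. ]
[('w', array([293., 126.])), ('b', array([244., 132.])), ('grip', array([294., 164.])), ('red', array([270., 239.]))]
```

View pics/sidec.png

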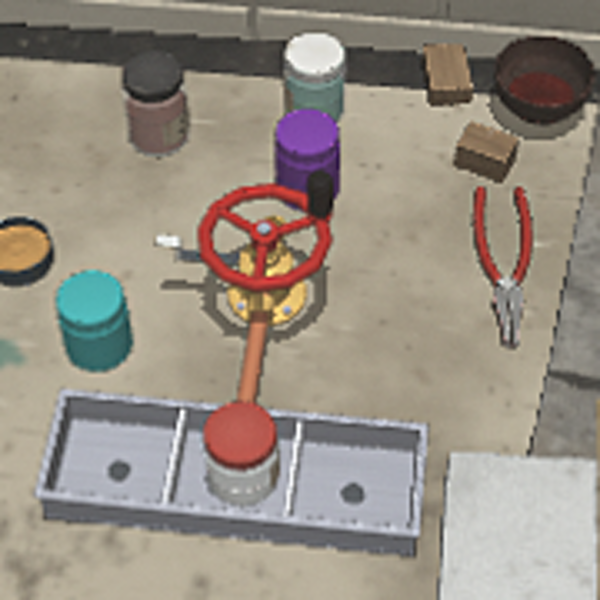

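```bash
python3 -m crank '0.02 0.045 0 0 0; 0.04 0.09 0 0 0; 0.06 0.135 0 0 0; 0.08 0.18 0 0 0; 0.10 0.225 0 0 0' && python3 -m crank '0.02 0.045 0 0 0; 0.04 0.09 0 0 0; 0.06 0.135 0 0 0; 0.08 0.18 0 0 0; 0.10 0.225 0 0 0'
```

```text
time: 1.55
eef_pos: [235.7, -280.4, 238.8]
tool_rot: [3.141, -0.0, 0.26]
force: [0.5, -0.9, 0.1]
width: 88.2
finger_force: 0.0
time: 2.05
eef_pos: [335.7, -55.3, 239.1]
tool_rot: [3.141, -0.001, 0.26]
force: [1.4, -2.0, -0.6]
width: 88.1
finger_force: 0.0
```

```bash
python3 -m crank '0.015 0.045 0 0 0; 0.03 0.09 0 0 0; 0.045 0.135 0 0 0; 0.06 0.18 0 0 0; 0.075 0.225 0 0 0' && python3 -m crank '0.013 0.04 -0.01 0 0; 0.026 0.085 -0.03 0 0; 0.026 0.085 -0.06 0 0; 0.026 0.085 -0.09 0 0; 0.026 0.085 -0.09 0 0'; python3 - <<'E'
from h import *
f=cams.grab_frame("top"); i=f["img"][190:340,90:290]; cv2.imwrite("pics/b1.png",cv2.resize(i[:,:,::-1],(800,600)))
print(env.get_state()["eef_pos"])
E
```

```text
time: 2.55
eef_pos: [410.6, 170.0, 238.9]
tool_rot: [3.141, -0.001, 0.261]
force: [0.6, -0.7, -0.2]
width: 88.0
finger_force: 0.0
time: 3.05
eef_pos: [434.6, 252.5, 145.6]
tool_rot: [3.141, 0.007, 0.261]
force: [-1.0, 0.2, 1.1]
width: 88.1
finger_force: 0.0
[435.76369074 252.60406936 148.03206027]
```

View pics/b1.png

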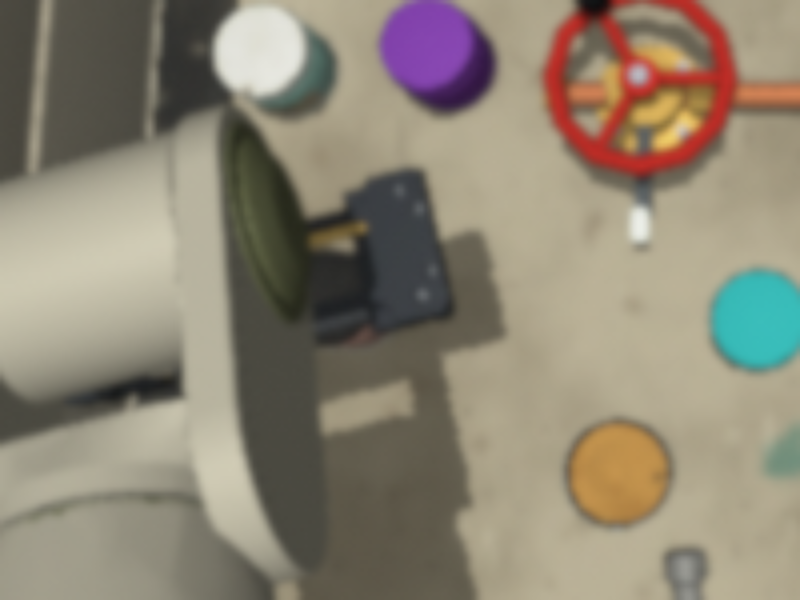

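The gripper at about (400,250) covers the black jar, with no obstacle near it. The earlier measurement agreed in both cameras, so I descend and grip.

```bash
python3 -m crank '0.001 0.003 -0.025 0 0; 0.001 0.003 -0.05 0 0; 0.001 0.003 -0.075 0 0; 0.001 0.003 -0.098 0 0; 0.001 0.003 -0.098 0 0' && python3 -m crank '0 0 0 0 0.9; 0 0 0 0 0.9; 0 0 0 0 0.9; 0 0 0 0 0.9; 0 0 0 0 0.9'
```

```text
time: 3.6
eef_pos: [437.2, 255.4, 50.3]
tool_rot: [3.142, 0.002, 0.26]
force: [-0.2, 0.8, 0.1]
width: 88.4
finger_force: 0.0
time: 4.1
eef_pos: [437.8, 256.1, 51.6]
tool_rot: [-3.141, -0.002, 0.261]
force: [-1.1, 1.5, 6.3]
width: 56.7
finger_force: 30.0
```

```bash
python3 -m crank '0 0 0.02 0 0.9; 0 0 0.05 0 0.9; 0 -0.01 0.085 0 0.9; 0 -0.03 0.11 0 0.9; 0 -0.06 0.12 0 0.9' && python3 -m crank '0 -0.035 0 0 0.9; 0 -0.075 0 0 0.9; 0 -0.115 0 0 0.9; 0 -0.155 0 0 0.9; 0.01 -0.19 0 0 0.9' && python3 -m crank '0.005 -0.035 0 0 0.9; 0.01 -0.07 0 0 0.9; 0.02 -0.095 0 0 0.9; 0.022 -0.11 0 0 0.9; 0.022 -0.11 0 0 0.9'
python3 - <<'E'
from h import *
f=cams.grab_frame("side"); i=f["img"][110:290,180:420]; cv2.imwrite("pics/b2.png",cv2.resize(i[:,:,::-1],(800,600)))
E
```

```text
time: 4.6
eef_pos: [437.9, 195.7, 173.0]
tool_rot: [3.141, -0.004, 0.263]
force: [-0.3, -1.1, -2.1]
width: 56.7
finger_force: 29.9
time: 5.1
eef_pos: [446.5, 4.1, 170.8]
tool_rot: [-3.142, 0.001, 0.26]
force: [0.8, 0.5, -2.5]
width: 56.5
finger_force: 29.9
time: 5.6
eef_pos: [469.2, -105.3, 170.5]
tool_rot: [-3.141, 0.001, 0.259]
force: [-0.6, 0.0, -1.4]
width: 57.0
finger_force: 29.9
```

View pics/b2.png

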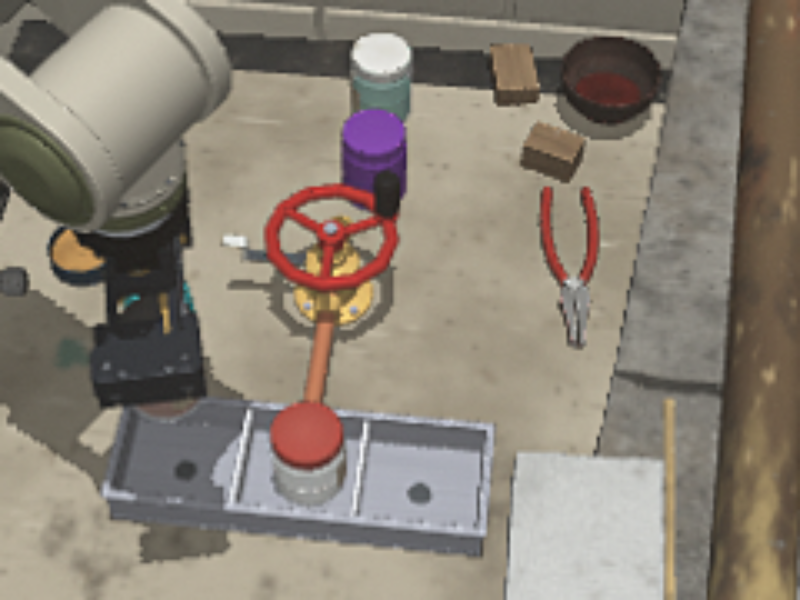

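The black jar hangs over cell 1 at about (165,400), and nothing else has moved. I lower it.

```bash
python3 -m crank '0 0.001 -0.035 0 0.9; 0 0.001 -0.07 0 0.9; 0 0.001 -0.095 0 0.9; 0 0.001 -0.108 0 0.9; 0 0.001 -0.112 0 0.9' && python3 -m crank '0 0 -0.001 0 0.9; 0 0 -0.002 0 0.9;0 0 -0.002 0 0.9'
```

```text
time: 6.15
eef_pos: [468.4, -101.6, 57.7]
tool_rot: [-3.139, 0.002, 0.262]
force: [-6.7, 5.2, 18.6]
width: 56.9
finger_force: 30.2
time: 6.45
eef_pos: [469.6, -102.7, 57.7]
tool_rot: [3.141, -0.001, 0.261]
force: [-1.8, 2.8, 4.0]
width: 57.1
finger_force: 30.0
```

```bash
python3 -m crank '0 0 0 0 0; 0 0 0 0 0; 0 0 0 0 0; 0 0 0.03 0 0; 0 0 0.07 0 0' && python3 -m crank '0 0.01 0.045 0 0; 0.01 0.045 0.07 0 0; 0.02 0.09 0.07 0 0; 0.03 0.135 0.07 0 0; 0.042 0.18 0.07 0 0'
python3 - <<'E'
from h import *
f=cams.grab_frame("side"); i=f["img"][110:290,180:420]; cv2.imwrite("pics/b3.png",cv2.resize(i[:,:,::-1],(800,600)))
f=cams.grab_frame("top")
for r in cams.outline_of("black_jar","top")+cams.outline_of("white_jar","top"): print(r["score"],r["pixel"])
E
```

```text
time: 6.95
eef_pos: [468.5, -103.0, 126.4]
tool_rot: [-3.139, 0.003, 0.261]
force: [1.3, -0.3, 0.9]
width: 87.8
finger_force: 0.0
time: 7.45
eef_pos: [511.5, 78.4, 197.1]
tool_rot: [3.141, -0.001, 0.26]
force: [1.0, -1.7, 0.2]
width: 88.1
finger_force: 0.0
0.6 [331.5, 249.8]
```

View pics/b3.png

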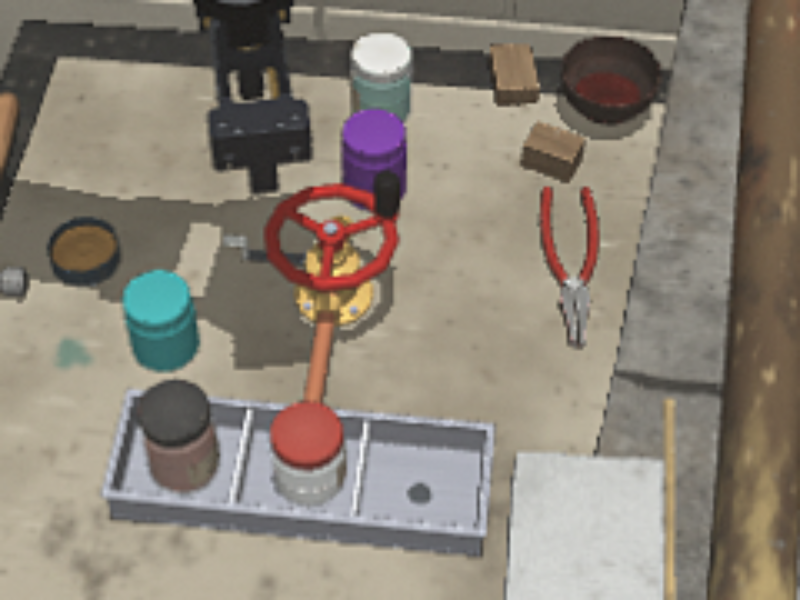

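The black jar stands upright in cell 1 at (178,435). The white jar is at (380,75) and the purple one in front of it at (373,155). On to the white jar, with the fingers a little narrower to clear purple.

```bash
python3 -m crank '0.013 0.045 0 0 0.1; 0.026 0.09 0 0 0.1; 0.039 0.135 0 0 0.1; 0.052 0.18 0 0 0.1; 0.064 0.22 0 0 0.1' && python3 -m crank '0.002 0.008 -0.02 0 0.1; 0.002 0.008 -0.06 0 0.1; 0.002 0.008 -0.085 0 0.1; 0.002 0.008 -0.085 0 0.1; 0.002 0.008 -0.085 0 0.1'
```

```text
time: 8.15
eef_pos: [576.2, 297.0, 196.7]
tool_rot: [3.141, -0.0, 0.259]
force: [0.4, -0.4, -0.5]
width: 79.1
finger_force: 0.0
time: 8.65
eef_pos: [578.2, 303.6, 112.7]
tool_rot: [3.141, -0.001, 0.259]
force: [0.6, -0.2, 0.8]
width: 79.6
finger_force: 0.0
```

```bash
python3 -m crank '0 0.001 -0.025 0 0.1; 0 0.001 -0.05 0 0.1; 0 0.001 -0.068 0 0.1; 0 0.001 -0.068 0 0.1' && python3 -m crank '0 0 0 0 0.9; 0 0 0 0 0.9; 0 0 0 0 0.9; 0 0 0 0 0.9; 0 0 0 0 0.9' && python3 -m crank '0 0 0.02 0 0.9; 0 0 0.055 0 0.9; 0 0 0.095 0 0.9; 0 0 0.135 0 0.9; 0 0 0.165 0 0.9'
```

```text
time: 9.05
eef_pos: [577.4, 305.0, 43.4]
tool_rot: [3.141, 0.001, 0.26]
force: [-0.3, 0.5, 0.6]
width: 79.5
finger_force: 0.0
time: 9.55
eef_pos: [578.2, 306.1, 45.4]
tool_rot: [-3.141, -0.003, 0.261]
force: [0.4, 1.3, 6.4]
width: 56.0
finger_force: 30.0
time: 10.05
eef_pos: [577.4, 305.7, 211.5]
tool_rot: [3.142, -0.002, 0.261]
force: [0.3, 0.4, -1.2]
width: 56.4
finger_force: 30.0
```

```bash
python3 -m crank '0.008 -0.04 0 0 0.9; 0.016 -0.08 0 0 0.9; 0.024 -0.12 0 0 0.9; 0.032 -0.16 0 0 0.9; 0.04 -0.20 0 0 0.9' && python3 -m crank '0.008 -0.04 0 0 0.9; 0.016 -0.08 0 0 0.9; 0.024 -0.12 0 0 0.9; 0.032 -0.16 0 0 0.9; 0.038 -0.20 0 0 0.9' && python3 -m crank '0.001 -0.008 -0.02 0 0.9; 0.001 -0.009 -0.05 0 0.9; 0.001 -0.009 -0.08 0 0.9; 0.001 -0.009 -0.10 0 0.9; 0.001 -0.009 -0.10 0 0.9'
```

```text
time: 10.55
eef_pos: [617.2, 104.1, 208.8]
tool_rot: [3.142, 0.0, 0.261]
force: [0.8, 0.0, -2.4]
width: 56.5
finger_force: 30.0
time: 11.05
eef_pos: [655.3, -95.9, 208.6]
tool_rot: [-3.141, 0.0, 0.261]
force: [0.8, -0.1, -1.9]
width: 56.5
finger_force: 30.0
time: 11.55
eef_pos: [654.8, -102.9, 105.6]
tool_rot: [-3.138, 0.005, 0.261]
force: [-0.6, -0.4, -1.7]
width: 56.3
finger_force: 30.0
```

```bash
python3 -m crank '0 0 -0.02 0 0.9; 0 0 -0.038 0 0.9; 0 0 -0.05 0 0.9; 0 0 -0.055 0 0.9; 0 0 -0.057 0 0.9' && python3 -m crank '0 0 -0.001 0 0.9; 0 0 -0.001 0 0.9'
```

```text
time: 12.05
eef_pos: [656.6, -103.3, 52.1]
tool_rot: [3.141, -0.0, 0.261]
force: [0.0, 0.3, -2.1]
width: 56.4
finger_force: 30.0
time: 12.25
eef_pos: [656.7, -103.4, 51.5]
tool_rot: [3.141, -0.001, 0.261]
force: [-0.6, -0.6, -1.4]
width: 56.7
finger_force: 30.0
```

```bash
python3 -m crank '0 0 -0.001 0 0.9; 0 0 -0.002 0 0.9; 0 0 -0.002 0 0.9'; python3 -m crank '0 0 0 0 0;0 0 0 0 0; 0 0 0 0 0; 0 0 0.02 0 0; 0 0 0.06 0 0' && python3 -m crank '0 0 0.04 0 0; 0 0.02 0.08 0 0; 0 0.05 0.10 0 0; 0 0.08 0.10 0 0; 0 0.10 0.1 0 0'
python3 - <<'E'
from h import *
g=cams.grab_frame("side"); a=g["img"][110:290,180:420]
f=cams.grab_frame("top"); b=f["img"][130:310,180:420]
cv2.imwrite("pics/b4.png",np.vstack([cv2.resize(x[:,:,::-1],(400,300),interpolation=cv2.INTER_CUBIC) for x in (a,b)]))
print(env.get_state()["eef_pos"])
for n,fr in(("side",g),("top",f)):
  for r in cams.outline_of("crank_grip",n)[:2]:
    if r["score"]>.3: ys,xs=np.where(r["region"]);print(n,r["score"],r["pixel"],xs.min(),xs.max(),ys.min(),ys.max(),at(fr,r["pixel"],110))
E
```

```text
time: 12.55
eef_pos: [657.1, -103.3, 51.4]
tool_rot: [3.14, -0.002, 0.261]
force: [-4.6, 2.3, 11.5]
width: 56.7
finger_force: 30.0
time: 13.05
eef_pos: [654.9, -102.9, 106.3]
tool_rot: [-3.138, 0.005, 0.261]
force: [-0.7, 0.0, -0.2]
width: 87.9
finger_force: 0.0
time: 13.55
eef_pos: [656.4, -1.4, 209.5]
tool_rot: [3.141, -0.001, 0.262]
force: [-0.5, -0.1, -0.6]
width: 88.2
finger_force: 0.0
[656.27292695  -0.96880703 208.79278062]
side 0.48 [295.2, 165.7] 292 299 162 175 [605.2 118.6 110. ]
```

View pics/b4.png

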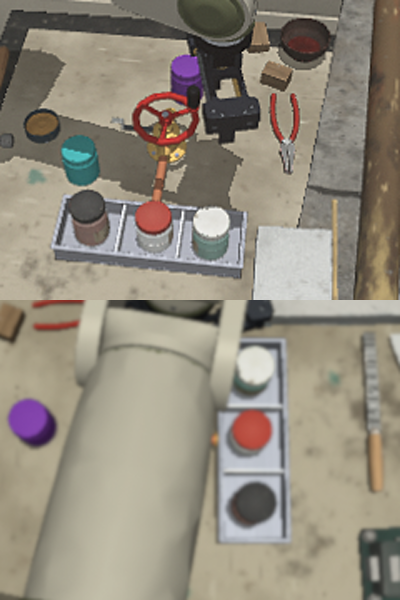

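All three jars stand in their cells (white at (210,232), red at (153,225) and black at (88,215) in the upper half). Next I fix the grip's position from both cameras' first pictures.

```bash
python3 - <<'E'
from h import *
from scipy.optimize import least_squares
f=cams.grab_frame("top");g=cams.grab_frame("side")
def dark(fn,c):
    i=cv2.imread(fn); v=i.max(2).astype(int); y0,x0=c[1]-14,c[0]-12
    m=v[y0:y0+28,x0:x0+24]<50; ys,xs=np.where(m); return xs.mean()+x0,ys.mean()+y0,xs.min()+x0,xs.max()+x0,ys.min()+y0,ys.max()+y0
t=dark('pics/top0.png',(238,188));s=dark('pics/side0.png',(296,168));print(t,s)
h=lambda p,z:np.array([p[0],p[1],z])
for T,S in [((237.7,187.4),(296,163.4))]:
    r=least_squares(lambda p:np.r_[proj(f,h(p,130))-T,proj(g,h(p,130))-S],[604,111]);print(r.x,r.fun)
A=least_squares(lambda p:np.r_[proj(f,h(p,88))-(249.6,208.6),proj(g,h(p,88))-(200+264/3.333,110+228/3.333)],[562,86]);print(A.x,A.fun)
E
```

```text
(np.float64(237.6), np.float64(188.16), np.int64(234), np.int64(241), np.int64(184), np.int64(192)) (np.float64(295.79411764705884), np.float64(168.75), np.int64(292), np.int64(299), np.int64(162), np.int64(174))
[604.42032299 108.55813241] [-0.22843176 -1.27028017 -1.54183477  0.14811798]
[563.61432558  85.7425208 ] [-0.330258   -0.44467935 -0.56405236  0.42556118]
```

```bash
python3 -m crank '-0.017 0.037 0 0 0; -0.034 0.074 0 0 0; -0.051 0.111 0 0 0; -0.051 0.111 -0.02 0 0; -0.051 0.111 -0.04 0 0' && python3 -m crank '0 0 -0.02 0 0; 0 0 -0.04 0 0; 0 0 -0.06 0 0; 0 0 -0.072 0 0; 0 0 -0.073 0 0' && python3 -m crank '0 0 0 0 0.95; 0 0 0 0 0.95; 0 0 0 0 0.95; 0 0 0 0 0.95; 0 0 0 0 0.95' && python3 -m crank '0 0 0 0 0.95; 0 0 0 0 0.95'
```

```text
time: 14.35
eef_pos: [605.4, 107.7, 168.8]
tool_rot: [3.141, -0.001, 0.261]
force: [0.1, -0.3, -0.1]
width: 88.3
finger_force: 0.0
time: 14.85
eef_pos: [604.9, 107.0, 94.3]
tool_rot: [-3.141, 0.003, 0.26]
force: [0.1, -0.2, 1.0]
width: 88.2
finger_force: 0.0
time: 15.35
eef_pos: [605.4, 107.8, 96.0]
tool_rot: [3.141, -0.0, 0.261]
force: [0.0, -0.4, 0.7]
width: 50.1
finger_force: 0.0
time: 15.55
eef_pos: [605.4, 107.8, 95.8]
tool_rot: [-3.142, -0.0, 0.261]
force: [-0.1, -0.2, -0.6]
width: 34.3
finger_force: 0.0
```

```bash
python3 -m crank '0 0 0 0 0.95; 0 0 0 0 0.95; 0 0 0 0 0.95; 0 0 0 0 0.95'
```

```text
time: 15.95
eef_pos: [605.3, 108.0, 95.7]
tool_rot: [-3.141, -0.0, 0.261]
force: [-0.4, 2.5, 0.5]
width: 20.8
finger_force: 30.0
```

```bash
python3 -m crank '0.005 -0.012 0 0 0.95; 0.006 -0.0245 0 0 0.95; 0.004 -0.037 0 0 0.95; -0.0015 -0.0485 0 0 0.95; -0.010 -0.0585 0 0 0.95'
```

```text
time: 16.45
eef_pos: [595.2, 48.7, 95.7]
tool_rot: [-3.141, -0.0, 0.26]
force: [-2.6, 6.6, 1.7]
width: 20.8
finger_force: 30.0
```

```bash
python3 -m crank '0 0 0 0 0.95;0 0 0 0 0.95'
```

```text
time: 16.65
eef_pos: [594.9, 48.6, 95.7]
tool_rot: [3.142, 0.001, 0.26]
force: [-2.5, 0.3, 1.6]
width: 20.9
finger_force: 30.0
```

```bash
python3 -m crank '-0.0117 -0.008 0 0 0.95; -0.0257 -0.012 0 0 0.95; -0.0403 -0.012 0 0 0.95; -0.0543 -0.0075 0 0 0.95; -0.0664 0.001 0 0 0.95' && python3 -m crank '-0.0077 0.009 0 0 0.95; -0.013 0.020 0 0 0.95; -0.0153 0.030 0 0 0.95; -0.0157 0.034 0 0 0.95; -0.0157 0.034 0 0 0.95'
```

```text
time: 17.15
eef_pos: [528.5, 47.4, 95.7]
tool_rot: [3.137, 0.002, 0.261]
force: [-3.8, -10.3, 1.8]
width: 21.4
finger_force: 30.0
time: 17.65
eef_pos: [511.1, 84.6, 95.6]
tool_rot: [-3.14, 0.006, 0.262]
force: [-15.9, 1.1, 9.5]
width: 20.9
finger_force: 30.0
```

```bash
python3 -m crank '0 0.001 0 0 0.95; 0 0.002 0 0 0.95; 0 0.002 0 0 0.95; 0 0.002 0 0 0.95'; python3 -m crank '0 0.001 0 0 0.95; 0 0.002 0 0 0.95; 0 0.002 0 0 0.95; 0 0.002 0 0 0.95'; python3 -m crank '0 0.001 0 0 0.95; 0 0.002 0 0 0.95; 0 0.002 0 0 0.95; 0 0.002 0 0 0.95'
```

```text
time: 18.05
eef_pos: [511.2, 85.3, 95.6]
tool_rot: [3.141, 0.007, 0.262]
force: [-16.5, -6.2, 10.8]
width: 21.2
finger_force: 30.0
time: 18.45
eef_pos: [511.2, 85.5, 95.6]
tool_rot: [3.138, 0.008, 0.262]
force: [-17.0, -17.2, 11.8]
width: 20.7
finger_force: 30.0
time: 18.85
eef_pos: [511.2, 85.8, 95.6]
tool_rot: [3.135, 0.009, 0.262]
force: [-17.7, -29.3, 11.6]
width: 20.8
finger_force: 30.0
```

```bash
python3 -m crank '0.0006 -0.0203 0 0 0.95; 0.0077 -0.0342 0 0 0.95; 0.0188 -0.0453 0 0 0.95; 0.0327 -0.0524 0 0 0.95; 0.0482 -0.0548 0 0 0.95' && python3 -m crank '0.0155 0.0024 0 0 0.95; 0.0294 0.0095 0 0 0.95; 0.0405 0.0206 0 0 0.95; 0.0476 0.0345 0 0 0.95; 0.05 0.05 0 0 0.95'
```

```text
time: 19.35
eef_pos: [562.2, 35.0, 95.6]
tool_rot: [-3.141, 0.0, 0.26]
force: [-4.1, 11.6, 2.2]
width: 20.7
finger_force: 30.0
time: 19.85
eef_pos: [611.2, 85.2, 95.6]
tool_rot: [3.141, 0.003, 0.261]
force: [-14.8, -2.8, 8.8]
width: 20.9
finger_force: 30.0
```

```bash
python3 -m crank '-0.0024 0.0155 0 0 0.95; -0.0095 0.0294 0 0 0.95; -0.0206 0.0405 0 0 0.95; -0.0345 0.0476 0 0 0.95; -0.05 0.05 0 0 0.95' && python3 -m crank '-0.0155 -0.0024 0 0 0.95; -0.0294 -0.0095 0 0 0.95; -0.0405 -0.0206 0 0 0.95; -0.0476 -0.0345 0 0 0.95; -0.05 -0.05 0 0 0.95' && python3 -m crank '0.0024 -0.0155 0 0 0.95; 0.0095 -0.0294 0 0 0.95; 0.0206 -0.0405 0 0 0.95; 0.0345 -0.0476 0 0 0.95; 0.05 -0.05 0 0 0.95'
```

```text
time: 20.35
eef_pos: [562.6, 135.3, 95.7]
tool_rot: [3.14, -0.003, 0.261]
force: [3.3, -6.3, -1.3]
width: 20.8
finger_force: 30.0
time: 20.85
eef_pos: [510.8, 85.6, 95.7]
tool_rot: [-3.14, 0.001, 0.261]
force: [-0.0, 3.7, 0.2]
width: 21.2
finger_force: 30.0
time: 21.35
eef_pos: [562.1, 35.0, 95.6]
tool_rot: [-3.141, 0.0, 0.26]
force: [-4.3, 11.7, 2.5]
width: 21.0
finger_force: 30.0
```

```bash
python3 -m crank '0.0155 0.0024 0 0 0.95; 0.0294 0.0095 0 0 0.95; 0.0405 0.0206 0 0 0.95; 0.0476 0.0345 0 0 0.95; 0.05 0.05 0 0 0.95' && python3 -m crank '-0.0024 0.0155 0 0 0.95; -0.0095 0.0294 0 0 0.95; -0.0206 0.0405 0 0 0.95; -0.0345 0.0476 0 0 0.95; -0.05 0.05 0 0 0.95' && python3 -m crank '-0.0155 -0.0024 0 0 0.95; -0.0294 -0.0095 0 0 0.95; -0.0405 -0.0206 0 0 0.95; -0.0476 -0.0345 0 0 0.95; -0.05 -0.05 0 0 0.95' && python3 -m crank '0 0 0 0 0.95; 0 0 0 0 0.95; 0 0 0 0 0.95; 0 0 0 0 0.95; 0 0 0 0 0.95'
python3 - <<'E'
from h import *
g=cams.grab_frame("side"); a=g["img"][110:290,180:420]
cv2.imwrite("pics/b5.png",cv2.resize(a[:,:,::-1],(800,600),interpolation=cv2.INTER_CUBIC))
E
```

```text
time: 21.85
eef_pos: [611.2, 85.2, 95.5]
tool_rot: [3.141, 0.003, 0.261]
force: [-15.1, -4.4, 8.8]
width: 21.1
finger_force: 30.0
time: 22.35
eef_pos: [562.6, 135.3, 95.7]
tool_rot: [3.14, -0.003, 0.261]
force: [2.4, -6.4, -2.4]
width: 21.3
finger_force: 30.0
time: 22.85
eef_pos: [510.8, 85.6, 95.7]
tool_rot: [-3.14, 0.001, 0.262]
force: [0.3, 3.8, 0.4]
width: 21.1
finger_force: 30.0
time: 23.35
eef_pos: [511.0, 85.0, 95.6]
tool_rot: [3.141, 0.003, 0.261]
force: [-8.8, -2.6, 6.2]
width: 20.6
finger_force: 30.0
```

View pics/b5.png

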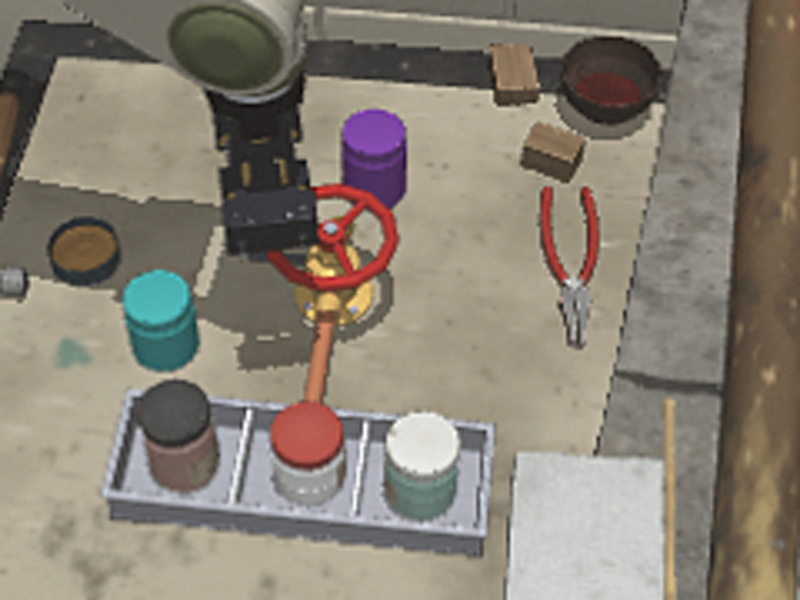

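The jars stand upright in the three cells at (178,435), (308,450) and (422,465). The gripper holds the crank at (270,225), on the pointer side. The TCP is within 1 mm of where it was at the stop, two turns on, so I hand in.

```bash
python3 -c "
from cell import hand_in
print(hand_in())"
```

```text
the job is handed in; nothing more can be done
None
```

I handed the job in at about 23.5 s: the black- and white-lidded jars are upright in the end cells, the red-lidded jar is still in the middle, and the wheel was wound to its stop, backed off two turns and is still gripped; `hand_in()` gave no verdict, so success is judged only by my own checks.

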